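# Scrub out the tilted dross cup with a wetted bottle brush

## Robot

A 7-joint arm with a two-finger parallel gripper is mounted at the origin on the work surface. World frame = base frame: x ahead of the robot, y to its left, z up, the work surface at z = 0. Lengths are in m, angles in rad, forces in N, time in s.
With the tool pointing down it reaches from about 0.4 to 0.85 m from the base axis. Payload 10.4 kg.
Tool frame: the origin (TCP) lies on the mounting face of the last link; the fingertips stand 173 mm ahead of it and the grasp point (between the pads) lies 155 mm ahead of it; z points along the fingers, y is the line along which they close (so a half turn about z gives the same grasp; the last joint's range is limited). The gripper opens to 85 mm and grips with 20 to 120 N. Pads are 22 mm wide; open, the fingers measure 114 mm over their backs; the gripper's body (76 mm by 85 mm) begins 54 mm behind the grasp point. The pads swing forward as they close: fully open they stand 13 mm farther back than shut.
Start: joints at [1.154, 0.332, -0.065, 1.46, 0.022, 1.35, -0.088], TCP at [0.24, -0.577, 0.405] pointing down, gripper open.
Joint ranges: [-2.6, 2.6], [-0.5, 2.12], [-1.47, 1.34], [0.16, 2.42], [-1.27, 4.41], [0.06, 2.06], [-2.6, 2.6]. Speed limits (rad/s): [2.22, 2.22, 2.79, 2.79, 3.14, 3.14, 3.14].

## Interface

Orientations are given as a 3x3 rotation matrix whose columns are the frame's x, y, z axes.
In Python, from bench import observe, cams, order gives the robot as it stands.
- The arm moves only by the tool drive_tool, never from a script. Its argument "plan" is a list of rows, each an object of numbers: "x", "y", "z": the shift along the world's x, y, z in cm; "wx", "wy", "wz": the turn, a rotation vector about the world's x, y, z in rad; "claw": the finger opening in cm, from 0 to 8.54. In form: [{"x": .., "y": .., "z": .., "wx": .., "wy": .., "wz": .., "claw": ..}, ...]. A call has 1 to 5 rows; each row shifts and turns the commanded pose from where the row before left it; what a row does not reach is not made up. A row lasts 1/8 s, in which the tool goes at most 62.5 mm and 10.7 degrees, less where a joint would pass 70% of its speed; a pose out of reach is approached as far as the arm can. A call with a gripper value outside its range is refused whole. The fingers move at their own pace and stop on an object; the grip force is fixed at half the most. Time passes only in rows, so rows that do not move let the fingers close. It gives the time, the measured TCP pose, the force, the opening and the grip force at its end, in the units of the state.
- observe(): the state, without advancing time (a new reading comes with each control period).
- cams.get_image(name): name is "scene" or "top"; returns a dict with "color" (420x560x3 uint8, blue, green, red), "fovy" (degrees; the focal length in pixels is half the picture's height over the tangent of half this angle, whatever the lens; pixels are square), "cx", "cy" (the principal point, pixels), "k1" (the pictures are not rectified: a ray, as slopes to the right and down, at radius r is drawn at 1 + k1 r^2 times it, then the intrinsics apply), "xyz" and "rotation" of the camera in the world. Camera axes: x right, y up, looking along -z (the intrinsics and any distortion apply to the point x, -y, -z); pixel columns grow to the right and rows downward; lengths in m; the calibration is good to about 2 mm. A picture is of the moment at which its call begins. There is no depth.
- order.hand_in(): hands the job in; it is judged then, once.
The state is a dict: "time": time; "qpos": joint angles; "joint_velocities": joint speeds; "joint_efforts": joint torques, N m; "tool_pos": TCP position; "ee_rot": TCP orientation; "force": force on the tool from outside, world axes, zero at the start; "torque": the same for the moment, N m; "grip_width": opening from 0.0 (shut) to 1.0 (fully open); "finger_force": force on a finger pad.
Only numpy, scipy, OpenCV 4.12 (cv2) and the standard library are available. Lean on these libraries where they do the work, as an engineer would, in place of code of your own. Each camera call takes 0.05 s, during which the arm holds its last target. There are 200 camera calls.

## Task

Take the brush out of its pot and wet it by pushing the solvent dispenser's dish fully down with the bristle end. Then scrub out the tilted cup: with the brush lying in line with the cup and its bristles pressed lightly on the flat drip plate that runs along its underside wall, make three full strokes, each from the cup's floor up to near the rim. Be gentle, so that the cup is not hit hard or turned on its bracket, stand the brush back in its pot bristles down, and leave everything else where it is.

Things in the scene. Friction and masses are not known exactly. Their poses are not given: they have to be found in the camera images.
- brush: bottle brush, 190 mm long, straight and round, starts standing upright in the pot. Origin: centre of the flat bristle end; +z runs along the brush to the handle's end. Stiff dark bristle head 24 mm across (26 mm with its dark tufts, which give way) from z = 0 to 50 mm, steel stem 9 mm across up to 105 mm, pale wooden handle 18 mm across from 112 to 186 mm. About 70 g.
- pot: plain steel pot, fixed to the bench, 56 mm across outside, 48 mm inside, 75 mm high, floor 5 mm thick. Origin: centre of its underside, z up. The brush stands in it.
- dispenser: white push-down solvent dispenser bottle, fixed, 72 mm across, with a round steel dish on top. Origin: centre of its underside, z up.
- plunger_top (a point): centre of the floor of the dispenser's steel dish, 120 mm above the bench when up; the dish floor is 44 mm across and its rim stands 4 mm above it.
- plunger (a joint): how far the dish is pressed down, m: 0 up, 0.009 at its stop. A spring pushes it back up; about 2 N starts it, about 6 N holds it at the stop.
- stand: dark steel bracket, fixed to the bench: base 120 x 120 x 12 mm and two cheeks 74 mm high at y = +-50 mm that carry the cup. Origin: centre of its underside; the cup leans towards its -x side, roughly towards the robot.
- cup (a joint): angle of the cup's axis from upright, rad, leaning to the stand's -x. Held only by friction, pivot 60 mm above the bench: pushing on the wall with more than about 2.5 N turns it.
- cup_floor (a point): centre of the inner floor of the open aluminium cup, on its axis, 20 mm below the pivot. Axes: z out of the mouth along the cup's axis, y along the pivot, -x towards the wall that lies underneath. The cup is 76 mm across inside, 84 mm outside, and 90 mm deep inside.
- cup_rim (a point): centre of the cup's mouth, on its axis, 90 mm from the inner floor; same axes as cup_floor. Inside the cup a flat steel drip plate, 34 mm wide, 4 mm thick, stands along the underside wall, square to x, from the floor to 4 mm below the rim. Its place differs each time and is not measured: its brushed face lies somewhere from x = -32 to -8 mm and can be felt.
- spool: solder spool standing on end, 60 mm across, 50 mm high; bystander. Origin: centre of its underside.
- flask: clear capped bottle, 48 mm across, 90 mm high; bystander. Origin: centre of its underside.
- tin: closed steel tin, 60 mm across, 45 mm high; bystander. Origin: centre of its underside.
- crumbs: small white ceramic tray, 70 x 55 x 24 mm; bystander. Origin: centre of its underside.
- driver: screwdriver with a black handle lying on the bench at the left; bystander.
- pliers: pliers with blue grips, 160 mm long, lying on the bench at the right; bystander.
Not all that is in view belongs to the job. Several things have the shape of the stand; the one meant has the colours described above.

How it is judged:
On the way, in this order (a step that is already met when the one before it is completed fails the run):
1. the dispenser's dish is pressed down to its stop with the bristle end of the brush (value of joint plunger above 0.0078 m and contact force between brush and dispenser above 1 N and horizontal distance between brush and plunger_top below 0.025 m), for 0.1 s.
2. first stroke, bottom: the bristle end is 3 to 16 mm above the cup's floor with the brush in line with the cup (within 0.12 rad) and the bristles pressed on the drip plate (x of brush in the frame of cup_floor below 0.01 m and y of brush in the frame of cup_floor between -0.012 and 0.012 m and contact force between brush and stand above 0.6 N and angle between the z axis of brush and the z axis of cup_floor, either way round below 0.12 rad and z of brush in the frame of cup_floor between 0.003 and 0.016 m), for 0.04 s.
3. first stroke, top: the bristle end has come up more than 45 mm from the floor, still inside, with the bristles still pressed on the drip plate and in line with it (x of brush in the frame of cup_floor below 0.01 m and y of brush in the frame of cup_floor between -0.012 and 0.012 m and contact force between brush and stand above 0.6 N and angle between the z axis of brush and the z axis of cup_floor, either way round below 0.12 rad and z of brush in the frame of cup_floor between 0.045 and 0.088 m), for 0.04 s.
4. second stroke, bottom: the bristle end is 3 to 16 mm above the cup's floor with the brush in line with the cup (within 0.12 rad) and the bristles pressed on the drip plate (all of step 2), for 0.04 s.
5. second stroke, top: the bristle end has come up more than 45 mm from the floor, still inside, with the bristles still pressed on the drip plate and in line with it (all of step 3), for 0.04 s.
6. third stroke, bottom: the bristle end is 3 to 16 mm above the cup's floor with the brush in line with the cup (within 0.12 rad) and the bristles pressed on the drip plate (all of step 4), for 0.04 s.
7. third stroke, top: the bristle end has come up more than 45 mm from the floor, still inside, with the bristles still pressed on the drip plate and in line with it (all of step 5), for 0.04 s.
At the end, for the whole second after the job is handed in: The brush stands in its pot, released and at rest, bristles down: bristle end within 20 mm of the pot's axis and below 20 mm height, leaning less than 0.45 rad (horizontal distance between brush and pot below 0.02 m and height (world z) of brush between 0 and 0.02 m and angle between brush's own z axis and vertical below 0.45 rad and linear speed of brush below 0.03 m/s); the robot touches nothing.
It fails at once if the cup is turned on its bracket (its rim moves more than 5 mm) (distance of cup_rim from where it was at the start of the episode above 0.005 m).
It fails at once if the brush hits or presses the cup or its bracket with more than 90 N (contact force between brush and stand above 90 N).
It fails at once if a bystander (spool, bottle, tin, tray, screwdriver or pliers) is moved more than 40 mm (distance of any of spool, flask, tin, crumbs, driver, pliers from where it was at the start of the episode above 0.04 m).
It also fails if it takes over 72 s, if anything falls off the work surface, if the arm or the gripper's body presses on something with over 40 N, if the wrist force passes 120 N, or if a joint passes its speed limit or range.

## Working session

There is one attempt and no reset: what is moved stays moved. The work goes in short steps, Python scripts to look and compute and a tool call to move; the robot and the scene stay as the last step left them, time stands still between calls to the robot, and variables do not carry over. Pictures are saved under pics/ and viewed, at most 10 in all, crops included, and the job is handed in when it is done.

Besides the shell and the picture viewer there is one more tool, called after "Request:" by a JSON object that holds its "api" and its "payload", one argument or row to a line. drive_tool: Moves the arm, as the interface text tells. Its arguments: {"type":"object","properties":{"plan":{"type":"array","items":{"type":"object","properties":{"x":{"type":"number"},"y":{"type":"number"},"z":{"type":"number"},"wx":{"type":"number"},"wy":{"type":"number"},"wz":{"type":"number"},"claw":{"type":"number"}}}}},"required":["plan"]}

```bash
ls; mkdir -p pics; cat > h.py <<'E'
import numpy as np, cv2
from bench import observe, cams, order
def ray(im,u,v):
    f=210/np.tan(np.radians(im['fovy'])/2)
    d=np.array([(u-im['cx'])/f,(v-im['cy'])/f]); s=d.copy()
    for _ in range(30): s=d/(1+im['k1']*(s@s))
    R=np.array(im['rotation']).reshape(3,3)
    return np.array(im['xyz']),R@np.array([s[0],-s[1],-1])
def onplane(im,u,v,z):
    o,d=ray(im,u,v); return o+d*(z-o[2])/d[2]
def proj(im,p):
    f=210/np.tan(np.radians(im['fovy'])/2)
    R=np.array(im['rotation']).reshape(3,3); c=R.T@(np.array(p)-im['xyz'])
    s=np.array([c[0],-c[1]])/-c[2]; s=s*(1+im['k1']*(s@s))
    return s*f+[im['cx'],im['cy']]
def tri(rays):
    A=0;b=0
    for o,d in rays:
        d=d/np.linalg.norm(d);P=np.eye(3)-np.outer(d,d);A=A+P;b=b+P@o
    return np.linalg.solve(A,b)
E
python3 - <<'E'
from h import *
for n in ['scene','top']:
    im=cams.get_image(n); cv2.imwrite(f'pics/{n}0.png',cv2.resize(im['color'],(800,600)))
    np.save(f'{n}0.npy',im,allow_pickle=True)
    print({k:v for k,v in im.items() if k!='color'})
print(observe())
E
```

```text
pics
{'fovy': 55.18310804720096, 'cx': 283.8609900918152, 'cy': 209.08585691834347, 'k1': -0.00734634803394667, 'xyz': array([ 0.88538714, -0.46933489,  1.0396767 ]), 'rotation': array([[ 0.84963238, -0.44769989,  0.27872859],
       [ 0.52727043,  0.71058254, -0.46589521],
       [ 0.01052157,  0.542805  ,  0.83979285]])}
{'fovy': 46.920367241334795, 'cx': 283.43452873398763, 'cy': 202.37110491807823, 'k1': -0.0055149907026792655, 'xyz': array([0.38606417, 0.04641256, 1.54871672]), 'rotation': array([[ 0.01041015,  0.98999017, -0.14075189],
       [-0.99993044,  0.01108681,  0.00402414],
       [ 0.00554435,  0.14070021,  0.99003672]])}
{'time': 0.1, 'qpos': array([ 1.15441875,  0.33283017, -0.0647154 ,  1.46081056,  0.0215962 ,
        1.34992118, -0.08848804]), 'joint_velocities': array([ 1.73029034e-04,  3.42375228e-04,  1.27207347e-04, -1.64816744e-03,
       -5.27753604e-04,  8.74690107e-04,  1.72717808e-05]), 'joint_efforts': array([ 1.18232922e-03, -6.26745486e+01,  4.88965726e-02, -3.92432106e+01,
        1.62481237e-02,  6.79163000e-03,  2.13362460e-05]), 'tool_pos': array([ 0.2397753 , -0.57706518,  0.4040043 ]), 'ee_rot': array([[ 9.23449410e-01,  3.83719825e-01, -5.32397605e-04],
       [ 3.83720191e-01, -9.23448686e-01,  1.15737647e-03],
       [-4.75335708e-05, -1.27307033e-03, -9.99999189e-01]]), 'force': array([-0.20779804, -0.35572579, -0.02527808]), 'torque': array([-0.00755353, -0.01841138,  0.01123274]), 'finger_force': 0.0, 'grip_width': 1.0031102123029794}
```

View pics/scene0.png

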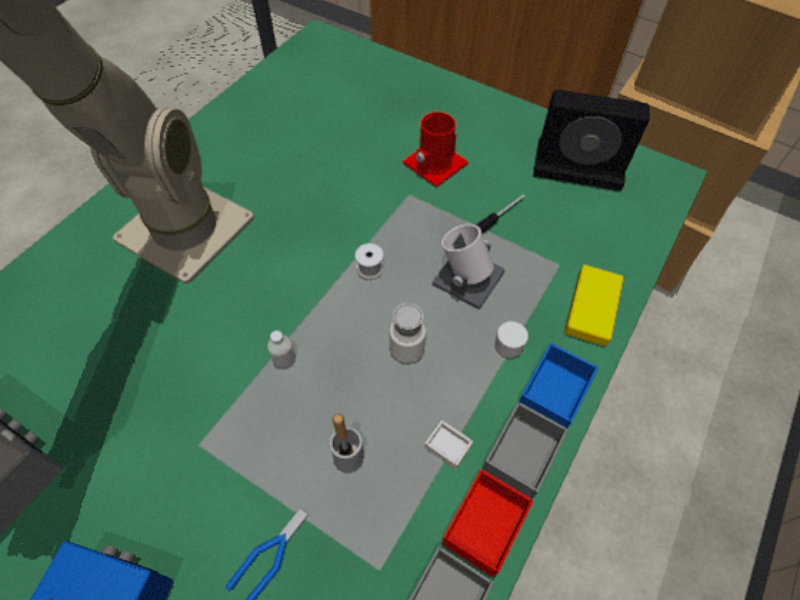

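View pics/top0.png

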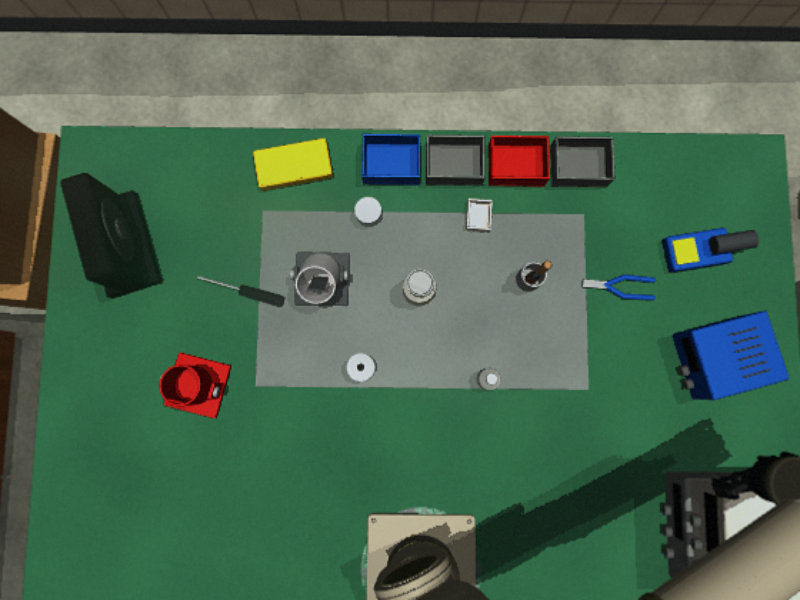

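The scene view shows the dark stand with the tilted cup at (468,265) of 800x600, the dispenser at (408,333) and the pot with its leaning brush at (346,448). In the top view they are at (321,280), (419,287) and (533,275). Next I'll enlarge these three.

```bash
python3 - <<'E'
from h import *
T=[]
for n,c in [('scene',[(329,185),(243,308)]),('top',[(225,196),(376,192)])]:
    im=np.load(f'{n}0.npy',allow_pickle=True).item()['color']
    for (u,v) in c:
        w,h=40,30
        t=cv2.resize(im[v-h:v+h,u-w:u+w],(400,300),interpolation=cv2.INTER_CUBIC)
        t=cv2.convertScaleAbs(t,alpha=1.3)
        for k in range(0,80,10): cv2.putText(t,str(u-w+k),(k*5,8),0,.3,(0,255,255)); cv2.line(t,(k*5,8),(k*5,14),(0,255,255))
        for k in range(0,60,10): cv2.putText(t,str(v-h+k),(0,k*5+3),0,.3,(0,255,255))
        T.append(t)
cv2.imwrite('pics/crop.png',np.vstack([np.hstack(T[:2]),np.hstack(T[2:])]))
E
```

```text
(no output)
```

View pics/crop.png

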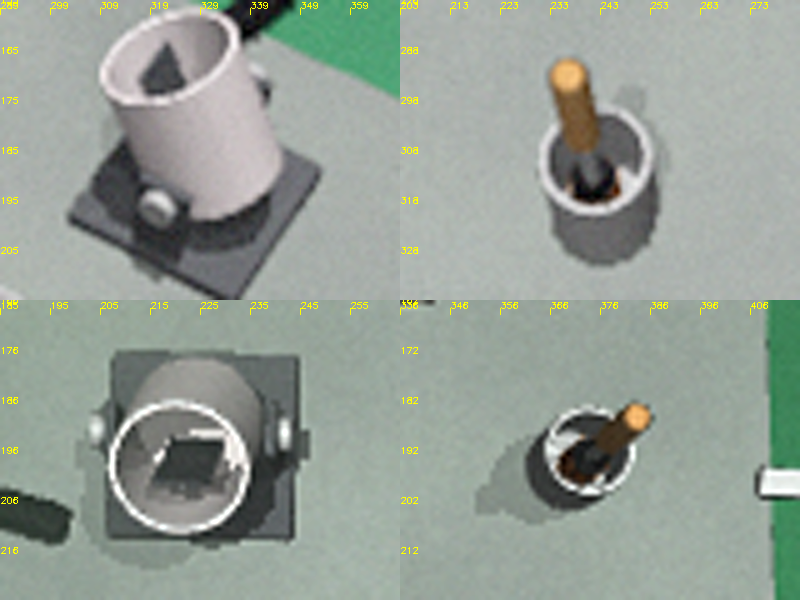

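The crops show the stand square in the top view, the cup's rim ring centred at about (221,199) top and (323,165) scene, and the handle end at (237,293) scene and (383.4,185.6) top. Now I'll triangulate these.

```bash
python3 - <<'E'
from h import *
S=np.load('scene0.npy',allow_pickle=True).item();T=np.load('top0.npy',allow_pickle=True).item()
np.set_printoptions(precision=4,suppress=True)
# base corners on z=.012
c=[onplane(T,*p,.012) for p in [(207.6,176.4),(244.8,177),(244,214),(206.2,213.6)]]
print('base T',np.array(c),np.mean(c,0))
c=[onplane(S,*p,.012) for p in [(289+68/5,155+215/5),(289+322/5,155+172/5),(289+238/5,155+299/5)]]
print('base S',np.array(c))
def ring(im,u,v,th,r):
    g=im['color'].min(2); m=np.zeros_like(g);m[v-r:v+r,u-r:u+r]=(g[v-r:v+r,u-r:u+r]>th)*255
    cs,_=cv2.findContours(m,0,1); k=max(cs,key=cv2.contourArea)
    return cv2.fitEllipse(cv2.convexHull(k))
for th in (170,185,200):
  a=ring(T,221,199,th,24);print(th,'rim T',a)
  print('potT',ring(T,374,192,th,14),'potS',ring(S,243,309,th,20))
print('handle top',tri([ray(S,203+171/5,278+75/5),ray(T,383.4,185.6)]))
# scene rim ellipse by points on outer ring
pts=np.array([(100,75),(112,50),(140,25),(185,9),(215,10),(238,24),(243,45),(225,75),(190,97),(150,105),(115,99)],np.float32)/5+[289,155]
e=cv2.fitEllipse(pts.astype(np.float32));print('rim S',e)
pt=np.array([(108,466),(118,430),(140,409),(180,400),(220,410),(245,435),(252,465),(240,500),(215,524),(180,533),(140,522),(117,497)],np.float32)-[0,300]
et=cv2.fitEllipse((pt/5+[185,166]).astype(np.float32));print('rim T',et)
print('rim c',tri([ray(S,*e[0]),ray(T,*et[0])]))
print('knobs', [onplane(T,185+x/5,166+130/5,.06) for x in (96,286)])
pp=np.array([(543,410+60),(560,420),(590,407),(625,425),(635,455),(620,482),(590,495),(555,483)],np.float32)-[400,300]
pe=cv2.fitEllipse((pp/5+[336,162]).astype(np.float32));print('pot T',onplane(T,*pe[0],.075))
ps=np.array([(540,160),(550,125),(580,104),(610,102),(640,118),(653,150),(648,185),(625,207),(597,214),(560,200)],np.float32)-[400,0]
pe=cv2.fitEllipse((ps/5+[203,278]).astype(np.float32));print('pot S',onplane(S,*pe[0],.075))
# dispenser dish
for im,u,v in ((T,294,198),(S,285,223)):
    cv2.imwrite('pics/d%d.png'%u,cv2.resize(im['color'][v-30:v+30,u-30:u+30],(400,400),interpolation=2))
a=cv2.imread('pics/d294.png');b=cv2.imread('pics/d285.png');cv2.imwrite('pics/disp.png',np.hstack([a,b]))
E
```

```text
base T [[0.6865 0.286  0.012 ]
 [0.6859 0.1658 0.012 ]
 [0.5656 0.1658 0.012 ]
 [0.5655 0.2865 0.012 ]] [0.6259 0.226  0.012 ]
base S [[0.5719 0.1666 0.012 ]
 [0.6908 0.2805 0.012 ]
 [0.69   0.1683 0.012 ]]
170 rim T ((227.70254516601562, 192.8992919921875), (7.025193214416504, 14.712101936340332), 139.09442138671875)Traceback (most recent call last):
  File "<stdin>", line 15, in <module>
  File "<stdin>", line 12, in ring
cv2.error: OpenCV(4.12.0) /io/opencv/modules/imgproc/src/shapedescr.cpp:361: error: (-201:Incorrect size of input array) There should be at least 5 points to fit the ellipse in function 'fitEllipseNoDirect'
```

```bash
python3 - <<'E'
from h import *
S=np.load('scene0.npy',allow_pickle=True).item();T=np.load('top0.npy',allow_pickle=True).item()
np.set_printoptions(precision=4,suppress=True)
print('handle top',tri([ray(S,203+171/5,278+75/5),ray(T,383.4,185.6)]))
pts=np.array([(100,75),(112,50),(140,25),(185,9),(215,10),(238,24),(243,45),(225,75),(190,97),(150,105),(115,99)])/5+[289,155]
e=cv2.fitEllipse(pts.astype(np.float32));print('rim S',e)
pt=np.array([(108,466),(118,430),(140,409),(180,400),(220,410),(245,435),(252,465),(240,500),(215,524),(180,533),(140,522),(117,497)])-[0,300]
et=cv2.fitEllipse((pt/5+[185,166]).astype(np.float32));print('rim T',et)
r=tri([ray(S,*e[0]),ray(T,*et[0])])
print('rim c',r,proj(S,r)-e[0],proj(T,r)-et[0])
print('knobs', [onplane(T,185+x/5,166+130/5,.06) for x in (96,286)])
pp=np.array([(543,410+60),(560,420),(590,407),(625,425),(635,455),(620,482),(590,495),(555,483)])-[400,300]
pe=cv2.fitEllipse((pp/5+[336,162]).astype(np.float32));print('pot T',onplane(T,*pe[0],.075))
ps=np.array([(540,160),(550,125),(580,104),(610,102),(640,118),(653,150),(648,185),(625,207),(597,214),(560,200)])-[400,0]
pe=cv2.fitEllipse((ps/5+[203,278]).astype(np.float32));print('pot S',onplane(S,*pe[0],.075))
i=[]
for im,u,v in ((T,294,198),(S,285,228)): i.append(cv2.resize(im['color'][v-30:v+30,u-30:u+30],(400,400),interpolation=2))
cv2.imwrite('pics/disp.png',np.hstack(i))
E
```

```text
handle top [ 0.6318 -0.2426  0.1909]
rim S ((323.4805603027344, 166.43931579589844), (17.284622192382812, 29.915756225585938), 68.2791519165039)
rim T ((220.94476318359375, 199.11497497558594), (26.76741600036621, 28.832040786743164), 88.8550796508789)
rim c [0.5985 0.2283 0.1195] [-0.6085  0.1029] [-0.347  -0.4946]
knobs [array([0.6276, 0.2875, 0.06  ]), array([0.6289, 0.1692, 0.06  ])]
pot T [ 0.6299 -0.2378  0.075 ]
pot S [ 0.6341 -0.2382  0.075 ]
```

View pics/disp.png

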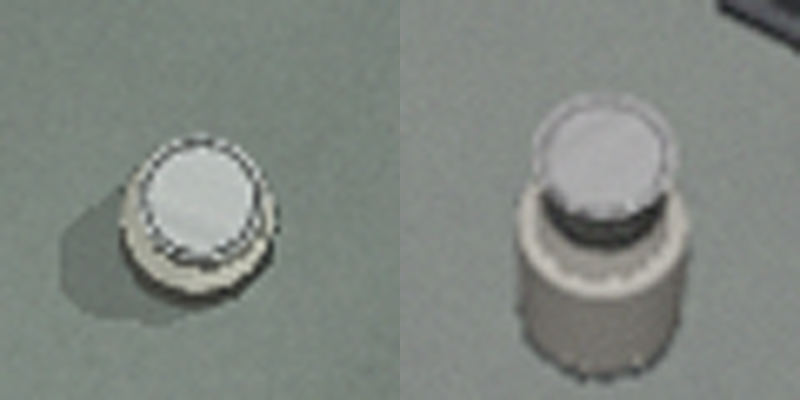

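The dish is at (294,197.7) in the top view and (285.8,221.3) in the scene view, in native pixels, and the brush stands upright. I'll start moving to above the pot and work out the cup angle meanwhile.

Request:
{"api": "drive_tool", "payload": {
  "plan": [
    {"x":3.92,"y":3.36,"wz":0.118,"claw":8.5},
    {"x":3.92,"y":3.36,"wz":0.118},
    {"x":3.92,"y":3.36,"wz":0.118},
    {"x":3.92,"y":3.36,"wz":0.118},
    {"x":3.92,"y":3.36,"wz":0.118}
  ]
}}

```text
schema error: expected keys x, y, z, wx, wy, wz, claw
```

Request:
{"api": "drive_tool", "payload": {
  "plan": [
    {"x":3.92,"y":3.36,"wz":0.118,"claw":8.5},
    {"x":3.92,"y":3.36,"wz":0.118},
    {"x":3.92,"y":3.36,"wz":0.118},
    {"x":3.92,"y":3.36,"wz":0.118},
    {"x":3.92,"y":3.36,"wz":0.118}
  ]
}}

```text
schema error: expected keys x, y, z, wx, wy, wz, claw
```

```bash
python3 - <<'E'
from h import *
from scipy.optimize import least_squares
S=np.load('scene0.npy',allow_pickle=True).item();T=np.load('top0.npy',allow_pickle=True).item()
np.set_printoptions(precision=4,suppress=True)
print('dish',onplane(T,294,197.7,.121),onplane(S,285.75,221.25,.121),tri([ray(T,294,197.7),ray(S,285.75,221.25)]))
# rim circle (r 42) fit per camera: params px,py,theta
ps=np.array([(100,75),(112,50),(140,25),(185,9),(215,10),(238,24),(243,45),(225,75),(190,97),(150,105),(115,99)])/5+[289,155]
pt=(np.array([(108,466),(118,430),(140,409),(180,400),(220,410),(245,435),(252,465),(240,500),(215,524),(180,533),(140,522),(117,497)])-[0,300])/5+[185,166]
for n,im,p,px in (('T',T,pt,.626),('S',S,ps,.631),('Tfree',T,pt,None),('Sfree',S,ps,None)):
    # each pixel ray hits rim plane at 42 mm from the rim centre
    def res(q):
        th,y=q[:2]; X=px if px else q[2]
        a=np.array([-np.sin(th),0,np.cos(th)]); c=np.array([X,y,.06])+.07*a
        out=[]
        for uv in p:
            o,d=ray(im,*uv); h=o+d*((c-o)@a)/(d@a); out.append(np.linalg.norm(h-c)-.042)
        return np.array(out)*1e3
    f=least_squares(res,[.45,.227]+([] if px else [.628]))
    print(n,f.x,np.sqrt(np.mean(f.fun**2)))
s=observe();print(s['time'],s['tool_pos'],s['ee_rot'],s['force'])
E
```

```text
dish [0.6035 0.0092 0.121 ] [0.6051 0.0102 0.121 ] [0.6043 0.0098 0.1204]
T [0.4412 0.2267] 0.9379222441280851
S [0.4501 0.2275] 1.1712660864116313
Tfree [0.422  0.2266 0.6247] 0.9251963905078948
Sfree [0.4278 0.2269 0.6294] 0.8941669209473101
0.1 [ 0.2398 -0.5771  0.404 ] [[ 0.9234  0.3837 -0.0005]
 [ 0.3837 -0.9234  0.0012]
 [-0.     -0.0013 -1.    ]] [-0.2078 -0.3557 -0.0253]
```

Request:
{"api": "drive_tool", "payload": {
  "plan": [
    {"x":3.92,"y":3.36,"z":0,"wx":0,"wy":0,"wz":0.118,"claw":8.5},
    {"x":3.92,"y":3.36,"z":0,"wx":0,"wy":0,"wz":0.118,"claw":8.5},
    {"x":3.92,"y":3.36,"z":0,"wx":0,"wy":0,"wz":0.118,"claw":8.5},
    {"x":3.92,"y":3.36,"z":0,"wx":0,"wy":0,"wz":0.118,"claw":8.5},
    {"x":3.92,"y":3.36,"z":0,"wx":0,"wy":0,"wz":0.118,"claw":8.5}
  ]
}}

```text
time: 0.72
tool_pos: [0.4368, -0.4079, 0.4045]
ee_rot: [[0.551, 0.835, -0.0], [0.835, -0.551, 0.0], [-0.0, -0.0, -1.0]]
force: [0.8, -0.4, -0.1]
grip_width: 0.994
finger_force: 0.0
```

Request:
{"api": "drive_tool", "payload": {
  "plan": [
    {"x":3.92,"y":3.36,"z":0,"wx":0,"wy":0,"wz":0.118,"claw":8.5},
    {"x":3.92,"y":3.36,"z":0,"wx":0,"wy":0,"wz":0.118,"claw":8.5},
    {"x":3.92,"y":3.36,"z":0,"wx":0,"wy":0,"wz":0.118,"claw":8.5},
    {"x":3.92,"y":3.36,"z":0,"wx":0,"wy":0,"wz":0.118,"claw":8.5},
    {"x":3.92,"y":3.36,"z":0,"wx":0,"wy":0,"wz":0.118,"claw":8.5}
  ]
}}

```text
time: 1.35
tool_pos: [0.6328, -0.2401, 0.4043]
ee_rot: [[-0.007, 1.0, -0.001], [1.0, 0.007, 0.0], [0.0, -0.001, -1.0]]
force: [0.6, -0.5, -0.2]
grip_width: 0.993
finger_force: 0.0
```

Request:
{"api": "drive_tool", "payload": {
  "plan": [
    {"x":0,"y":0,"z":-2.4,"wx":0,"wy":0,"wz":-0.007,"claw":8.5},
    {"x":0,"y":0,"z":-2.4,"wx":0,"wy":0,"wz":0,"claw":8.5},
    {"x":0,"y":0,"z":-2.4,"wx":0,"wy":0,"wz":0,"claw":8.5},
    {"x":0,"y":0,"z":-2.4,"wx":0,"wy":0,"wz":0,"claw":8.5},
    {"x":0,"y":0,"z":0,"wx":0,"wy":0,"wz":0,"claw":8.5}
  ]
}}

```text
time: 1.98
tool_pos: [0.6311, -0.2411, 0.3063]
ee_rot: [[0.004, 1.0, -0.004], [1.0, -0.004, 0.002], [0.001, -0.004, -1.0]]
force: [-1.2, 0.4, -0.1]
grip_width: 0.997
finger_force: 0.0
```

Request:
{"api": "drive_tool", "payload": {
  "plan": [
    {"x":0,"y":0,"z":0,"wx":0,"wy":0,"wz":0,"claw":1},
    {"x":0,"y":0,"z":0,"wx":0,"wy":0,"wz":0,"claw":1},
    {"x":0,"y":0,"z":0,"wx":0,"wy":0,"wz":0,"claw":1},
    {"x":0,"y":0,"z":0,"wx":0,"wy":0,"wz":0,"claw":1},
    {"x":0,"y":0,"z":0,"wx":0,"wy":0,"wz":0,"claw":1}
  ]
}}

```text
time: 2.6
tool_pos: [0.6319, -0.2412, 0.3094]
ee_rot: [[0.004, 1.0, 0.001], [1.0, -0.004, -0.0], [-0.0, 0.001, -1.0]]
force: [-1.1, -0.1, 3.9]
grip_width: 0.194
finger_force: 58.6
```

Request:
{"api": "drive_tool", "payload": {
  "plan": [
    {"x":0,"y":0,"z":0,"wx":0,"wy":0,"wz":0,"claw":1},
    {"x":0,"y":0,"z":0,"wx":0,"wy":0,"wz":0,"claw":1},
    {"x":0,"y":0,"z":0,"wx":0,"wy":0,"wz":0,"claw":1}
  ]
}}

```text
time: 2.98
tool_pos: [0.6319, -0.2412, 0.3094]
ee_rot: [[0.004, 1.0, 0.001], [1.0, -0.004, -0.0], [-0.0, 0.001, -1.0]]
force: [-0.6, 0.7, 5.6]
grip_width: 0.194
finger_force: 58.7
```

```bash
python3 - <<'E'
from h import *
t=[]
for n,(u,v) in (('scene',(245,290)),('top',(376,190))):
    im=cams.get_image(n)['color'];t.append(cv2.resize(im[v-50:v+50,u-35:u+35],(400,571),interpolation=2))
cv2.imwrite('pics/g.png',np.hstack(t));s=observe();print(s['force'],s['torque'])
E
```

```text
[-1.66623473 -0.0629261   6.22726044] [ 0.01939457  0.49450668 -0.03535645]
```

View pics/g.png

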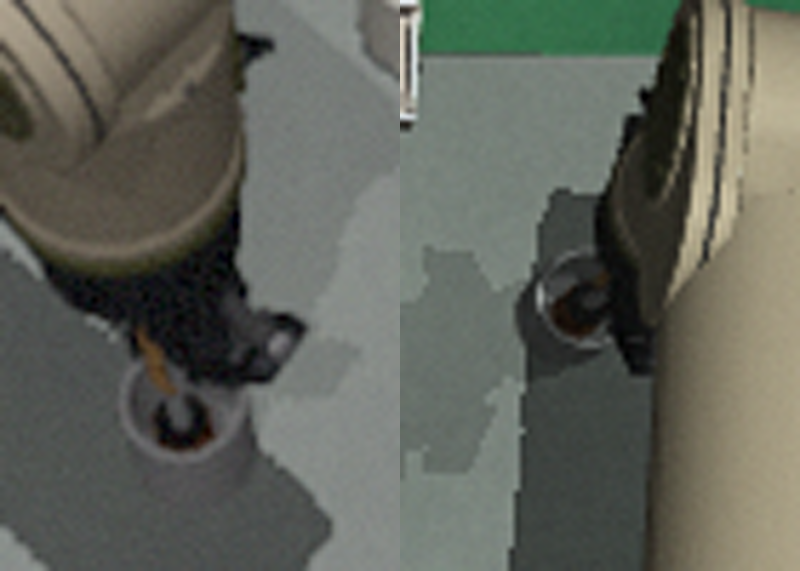

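The brush is gripped at the handle, and the bristles (dark, with brown tufts) stand in the pot. Lift it and travel to the dispenser.

Request:
{"api": "drive_tool", "payload": {
  "plan": [
    {"x":0,"y":0,"z":1.5,"wx":0,"wy":0,"wz":0,"claw":1},
    {"x":0,"y":0,"z":3,"wx":0,"wy":0,"wz":0,"claw":1},
    {"x":0,"y":0,"z":3,"wx":0,"wy":0,"wz":0,"claw":1},
    {"x":0,"y":0,"z":3,"wx":0,"wy":0,"wz":0,"claw":1},
    {"x":0,"y":0,"z":3,"wx":0,"wy":0,"wz":0,"claw":1}
  ]
}}

```text
time: 3.7
tool_pos: [0.6317, -0.241, 0.4455]
ee_rot: [[0.004, 1.0, 0.001], [1.0, -0.004, 0.0], [0.0, 0.001, -1.0]]
force: [-0.5, 0.1, -1.0]
grip_width: 0.197
finger_force: 58.5
```

Request:
{"api": "drive_tool", "payload": {
  "plan": [
    {"x":-0.55,"y":5.0,"z":0,"wx":0,"wy":0,"wz":0,"claw":1},
    {"x":-0.55,"y":5.0,"z":0,"wx":0,"wy":0,"wz":0,"claw":1},
    {"x":-0.55,"y":5.0,"z":0,"wx":0,"wy":0,"wz":0,"claw":1},
    {"x":-0.55,"y":5.0,"z":0,"wx":0,"wy":0,"wz":0,"claw":1},
    {"x":-0.55,"y":5.0,"z":0,"wx":0,"wy":0,"wz":0,"claw":1}
  ]
}}

```text
time: 4.32
tool_pos: [0.6038, 0.0105, 0.4446]
ee_rot: [[0.004, 1.0, 0.001], [1.0, -0.004, -0.0], [-0.0, 0.001, -1.0]]
force: [-0.3, 0.5, -0.4]
grip_width: 0.196
finger_force: 58.6
```

Request:
{"api": "drive_tool", "payload": {
  "plan": [
    {"x":0,"y":0,"z":0,"wx":0,"wy":0,"wz":0,"claw":1},
    {"x":0,"y":0,"z":0,"wx":0,"wy":0,"wz":0,"claw":1}
  ]
}}

```text
time: 4.58
tool_pos: [0.6044, 0.0085, 0.4443]
ee_rot: [[0.004, 1.0, 0.001], [1.0, -0.004, -0.001], [-0.001, 0.001, -1.0]]
force: [-0.3, -0.4, -0.8]
grip_width: 0.196
finger_force: 58.6
```

```bash
python3 - <<'E'
from h import *
t=[]
s=observe();p=s['tool_pos'];R=s['ee_rot'];print(s['force'],s['torque'],p)
for n in ('scene','top'):
    I=cams.get_image(n);im=I['color']; tip=proj(I,p+R@[0,0,.3044]); st=proj(I,p+R@[0,0,.22]); print(n,tip,st)
    u,v=tip.astype(int);u0,v0=u-35,v-60
    c=cv2.resize(im[v0:v0+100,u0:u0+70],(400,571),interpolation=2)
    for q in (tip,st): cv2.circle(c,tuple(int(k) for k in (q-[u0,v0])*5.71),2,(0,0,255),-1)
    t.append(c); print(u0,v0)
cv2.imwrite('pics/d2.png',np.hstack(t))
E
```

```text
[-0.32824677 -0.42536879 -0.83186204] [-0.0947217   0.04291044 -0.03577304] [0.60435408 0.00851197 0.44426078]
scene [285.29898398 217.92982545] [285.75663501 199.86611026]
250 157
top [294.4725931  196.38564347] [295.31219073 191.7494159 ]
259 136
```

View pics/d2.png

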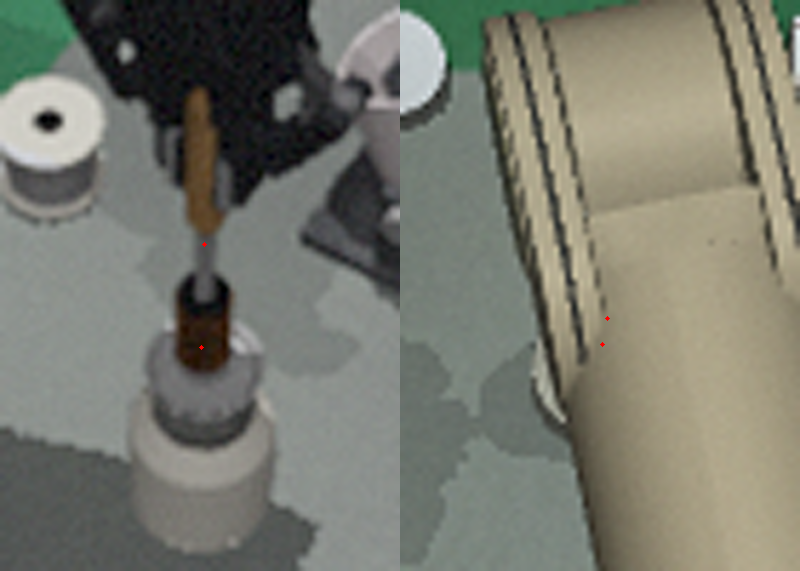

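The brush hangs straight in the gripper above the dish; its predicted tip at crop (201,347) fits the bristle end. Now press.

Request:
{"api": "drive_tool", "payload": {
  "plan": [
    {"x":0,"y":0.1,"z":-1.4,"wx":0,"wy":0,"wz":0,"claw":1},
    {"x":0,"y":0,"z":-0.8,"wx":0,"wy":0,"wz":0,"claw":1},
    {"x":0,"y":0,"z":-0.4,"wx":0,"wy":0,"wz":0,"claw":1},
    {"x":0,"y":0,"z":-0.2,"wx":0,"wy":0,"wz":0,"claw":1},
    {"x":0,"y":0,"z":0,"wx":0,"wy":0,"wz":0,"claw":1}
  ]
}}

```text
time: 5.3
tool_pos: [0.6043, 0.0097, 0.4161]
ee_rot: [[0.004, 1.0, 0.0], [1.0, -0.004, -0.0], [-0.0, 0.0, -1.0]]
force: [-1.4, -1.0, 4.0]
grip_width: 0.194
finger_force: 59.2
```

Request:
{"api": "drive_tool", "payload": {
  "plan": [
    {"x":0,"y":0,"z":-0.1,"wx":0,"wy":0,"wz":0,"claw":1},
    {"x":0,"y":0,"z":0,"wx":0,"wy":0,"wz":0,"claw":1}
  ]
}}

```text
time: 5.55
tool_pos: [0.6044, 0.0098, 0.4153]
ee_rot: [[0.004, 1.0, 0.001], [1.0, -0.004, -0.0], [-0.0, 0.001, -1.0]]
force: [-1.2, -1.5, 6.7]
grip_width: 0.192
finger_force: 59.5
```

Request:
{"api": "drive_tool", "payload": {
  "plan": [
    {"x":0,"y":0,"z":-0.1,"wx":0,"wy":0,"wz":0,"claw":1},
    {"x":0,"y":0,"z":0,"wx":0,"wy":0,"wz":0,"claw":1}
  ]
}}

```text
time: 5.8
tool_pos: [0.6044, 0.0099, 0.4152]
ee_rot: [[0.004, 1.0, 0.002], [1.0, -0.004, -0.0], [-0.0, 0.002, -1.0]]
force: [-2.2, -1.4, 11.4]
grip_width: 0.193
finger_force: 60.4
```

Request:
{"api": "drive_tool", "payload": {
  "plan": [
    {"x":0,"y":0,"z":0,"wx":0,"wy":0,"wz":0,"claw":1},
    {"x":0,"y":0,"z":1.2,"wx":0,"wy":0,"wz":0,"claw":1},
    {"x":0,"y":0,"z":2,"wx":0,"wy":0,"wz":0,"claw":1},
    {"x":0,"y":0,"z":2.2,"wx":0,"wy":0,"wz":0,"claw":1},
    {"x":0,"y":0,"z":1.7,"wx":0,"wy":0,"wz":0,"claw":1}
  ]
}}

```text
time: 6.42
tool_pos: [0.6043, 0.0101, 0.4856]
ee_rot: [[0.004, 1.0, 0.0], [1.0, -0.004, 0.0], [0.0, 0.0, -1.0]]
force: [-0.1, 1.1, -0.6]
grip_width: 0.193
finger_force: 58.6
```

Request:
{"api": "drive_tool", "payload": {
  "plan": [
    {"x":-3.22,"y":4.34,"z":0,"wx":0,"wy":-0.088,"wz":0,"claw":1},
    {"x":-3.22,"y":4.34,"z":0,"wx":0,"wy":-0.088,"wz":0,"claw":1},
    {"x":-3.22,"y":4.34,"z":0,"wx":0,"wy":-0.088,"wz":0,"claw":1},
    {"x":-3.22,"y":4.34,"z":0,"wx":0,"wy":-0.088,"wz":0,"claw":1},
    {"x":-3.22,"y":4.34,"z":0,"wx":0,"wy":-0.088,"wz":0,"claw":1}
  ]
}}

```text
time: 7.05
tool_pos: [0.4419, 0.2283, 0.4849]
ee_rot: [[0.003, 0.903, 0.429], [1.0, -0.004, 0.0], [0.002, 0.429, -0.903]]
force: [0.2, 0.7, -0.4]
grip_width: 0.195
finger_force: 58.8
```

Request:
{"api": "drive_tool", "payload": {
  "plan": [
    {"x":0,"y":0,"z":0,"wx":0,"wy":0,"wz":0,"claw":1},
    {"x":0,"y":0,"z":0,"wx":0,"wy":0,"wz":0,"claw":1},
    {"x":0,"y":0,"z":0,"wx":0,"wy":0,"wz":0,"claw":1}
  ]
}}

```text
time: 7.42
tool_pos: [0.4441, 0.2257, 0.4845]
ee_rot: [[0.006, 0.905, 0.425], [1.0, -0.006, -0.001], [0.002, 0.425, -0.905]]
force: [0.7, -0.1, -1.5]
grip_width: 0.195
finger_force: 58.9
```

```bash
cat >> h.py <<'E'
th=.44; A=np.array([-np.sin(th),0,np.cos(th)]); EX=np.array([np.cos(th),0,np.sin(th)]); F=np.array([.628,.227,.06])-.02*A
L=.3044
def tip(s): return s['tool_pos']+s['ee_rot']@[0,0,L]
def cupf(s):
    d=tip(s)-F; b=-s['ee_rot'][:,2]
    return np.array([d@EX,d[1],d@A])*1e3, np.arctan2(-b[0],b[2]), b[1]
E
python3 - <<'E'
from h import *
t=[]
np.set_printoptions(precision=4,suppress=True)
s=observe();print(s['time'],s['qpos'],s['tool_pos'],s['ee_rot'],cupf(s))
for n in ('scene','top'):
    I=cams.get_image(n);im=I['color']; tp=proj(I,tip(s)); st=proj(I,tip(s)-s['ee_rot']@[0,0,.08])
    u,v=(335,165) if n=='scene' else (225,190);u0,v0=u-35,v-50
    c=cv2.resize(im[v0:v0+100,u0:u0+70],(400,571),interpolation=2)
    Q=[tp,st]+[proj(I,F+.09*A+r*(np.cos(k)*EX+np.sin(k)*np.array([0,1,0]))) for k in np.arange(0,6.28,.4) for r in (.042,)]
    for q in Q: cv2.circle(c,tuple(int(k) for k in (q-[u0,v0])*5.71),2,(0,0,255),-1)
    t.append(c)
cv2.imwrite('pics/c1.png',np.hstack(t))
E
```

```text
7.425 [ 0.2083 -0.1094 -0.7803  1.788   0.1828  1.0679 -0.6482] [0.4441 0.2257 0.4845] [[ 0.0056  0.9052  0.4249]
 [ 1.     -0.0059 -0.0006]
 [ 0.0019  0.4249 -0.9052]] (array([ 14.1448,  -1.4607, 178.0146]), np.float64(0.4389052040540527), np.float64(0.0006159067162401167))
```

View pics/c1.png

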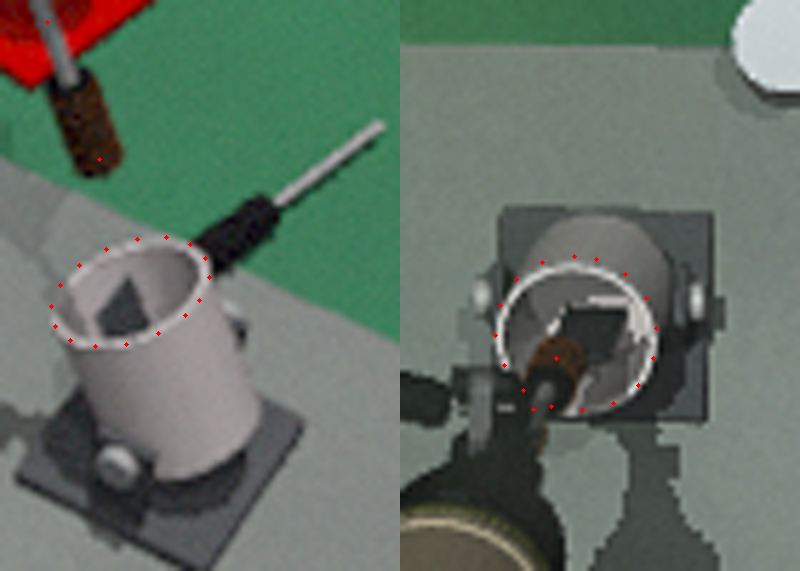

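The predicted rim points lie on the white rim in both views (off by about 2 mm) and the brush is in line with the cup. Insert along the axis.

Request:
{"api": "drive_tool", "payload": {
  "plan": [
    {"x":1.3,"y":0.12,"z":-3.1,"wx":0,"wy":0,"wz":0.0,"claw":1},
    {"x":1.7,"y":0,"z":-3.62,"wx":0,"wy":0,"wz":0,"claw":1},
    {"x":0.64,"y":0,"z":-1.36,"wx":0,"wy":0,"wz":0,"claw":1},
    {"x":0.64,"y":0,"z":-1.36,"wx":0,"wy":0,"wz":0,"claw":1},
    {"x":0,"y":0,"z":0,"wx":0,"wy":0,"wz":0,"claw":1}
  ]
}}

```text
time: 8.15
tool_pos: [0.4863, 0.2279, 0.39]
ee_rot: [[0.004, 0.905, 0.425], [1.0, -0.004, -0.0], [0.002, 0.425, -0.905]]
force: [0.1, 0.6, 0.0]
grip_width: 0.192
finger_force: 58.8
```

```bash
python3 - <<'E'
from h import *
s=observe();print(cupf(s),s['force'],s['force']@EX,s['torque'])
E
```

```text
(array([12.12289707,  0.86714105, 74.5321037 ]), np.float64(0.4390824421363612), np.float64(5.243297212690589e-05)) [0.06146365 0.57209458 0.02553864] 0.06648725458561505 [-0.00491859  0.51985929  0.03702449]
```

Request:
{"api": "drive_tool", "payload": {
  "plan": [
    {"x":0.75,"y":0,"z":-1.58,"wx":0,"wy":0,"wz":0,"claw":1},
    {"x":0.75,"y":0,"z":-1.58,"wx":0,"wy":0,"wz":0,"claw":1},
    {"x":0.65,"y":0,"z":-1.36,"wx":0,"wy":0,"wz":0,"claw":1},
    {"x":0.53,"y":0,"z":-1.1,"wx":0,"wy":0,"wz":0,"claw":1},
    {"x":0,"y":0,"z":0,"wx":0,"wy":0,"wz":0,"claw":1}
  ]
}}

```text
time: 8.78
tool_pos: [0.513, 0.2279, 0.3335]
ee_rot: [[0.004, 0.905, 0.425], [1.0, -0.004, -0.0], [0.002, 0.425, -0.905]]
force: [0.3, -0.2, -1.3]
grip_width: 0.189
finger_force: 58.8
```

```bash
cat > r.py <<'E'
from h import *
np.set_printoptions(precision=3,suppress=True)
s=observe();print(cupf(s),'F',s['force'],'Fx',s['force']@EX,'Fa',s['force']@A,'T',s['torque'])
E
python3 r.py
```

```text
(array([12.14 ,  0.852, 12.067]), np.float64(0.43891025192034916), np.float64(0.00019656786753366522)) F [ 0.274 -0.189 -1.255] Fx -0.28639329965146293 Fa -1.252404120607437 T [-0.013  0.529 -0.034]
```

Request:
{"api": "drive_tool", "payload": {
  "plan": [
    {"x":-0.27,"y":0,"z":-0.13,"wx":0,"wy":0,"wz":0,"claw":1},
    {"x":0,"y":0,"z":0,"wx":0,"wy":0,"wz":0,"claw":1}
  ]
}}

```text
time: 9.02
tool_pos: [0.5099, 0.2283, 0.3333]
ee_rot: [[0.003, 0.904, 0.427], [1.0, -0.004, 0.0], [0.002, 0.427, -0.904]]
force: [-0.8, -0.0, -0.4]
grip_width: 0.198
finger_force: 58.8
```

```bash
python3 r.py
```

```text
(array([ 9.789,  1.335, 13.167]), np.float64(0.4407221948158758), np.float64(-0.00017094314947424045)) F [-0.775 -0.009 -0.409] Fx -0.8750643646953975 Fa -0.04025857814897536 T [0.005 0.537 0.013]
```

Request:
{"api": "drive_tool", "payload": {
  "plan": [
    {"x":-0.18,"y":-0.04,"z":-0.09,"wx":0,"wy":0,"wz":0,"claw":1},
    {"x":0,"y":0,"z":0,"wx":0,"wy":0,"wz":0,"claw":1}
  ]
}}

```text
time: 9.28
tool_pos: [0.5083, 0.2276, 0.3321]
ee_rot: [[0.004, 0.905, 0.426], [1.0, -0.004, -0.0], [0.002, 0.426, -0.905]]
force: [-0.3, 1.4, -1.1]
grip_width: 0.199
finger_force: 58.8
```

```bash
python3 r.py
```

```text
(array([ 7.669,  0.582, 12.755]), np.float64(0.4403284591504431), np.float64(0.00011688275852679543)) F [-0.314  1.358 -1.105] Fx -0.7545284353735539 Fa -0.8662999580913876 T [-0.     0.52  -0.039]
```

Request:
{"api": "drive_tool", "payload": {
  "plan": [
    {"x":-0.14,"y":0,"z":-0.06,"wx":0,"wy":0,"wz":0,"claw":1},
    {"x":0,"y":0,"z":0,"wx":0,"wy":0,"wz":0,"claw":1}
  ]
}}

```text
time: 9.52
tool_pos: [0.5069, 0.2276, 0.3313]
ee_rot: [[0.004, 0.905, 0.426], [1.0, -0.004, -0.0], [0.002, 0.426, -0.905]]
force: [-0.0, 0.5, -1.0]
grip_width: 0.192
finger_force: 58.8
```

```bash
python3 r.py
```

```text
(array([ 6.042,  0.644, 12.64 ]), np.float64(0.440044624424225), np.float64(1.969818108195002e-05)) F [-0.009  0.486 -0.955] Fx -0.415027655463487 Fa -0.859789335261287 T [0.021 0.521 0.033]
```

Request:
{"api": "drive_tool", "payload": {
  "plan": [
    {"x":-0.18,"y":0,"z":-0.085,"wx":0,"wy":0,"wz":0,"claw":1},
    {"x":0,"y":0,"z":0,"wx":0,"wy":0,"wz":0,"claw":1}
  ]
}}

```text
time: 9.78
tool_pos: [0.5051, 0.2277, 0.3304]
ee_rot: [[0.003, 0.905, 0.426], [1.0, -0.004, -0.0], [0.002, 0.426, -0.905]]
force: [0.7, 0.4, -0.7]
grip_width: 0.194
finger_force: 58.8
```

```bash
python3 r.py
```

```text
(array([ 3.95 ,  0.671, 12.609]), np.float64(0.43995927212212543), np.float64(7.911838895395545e-06)) F [ 0.655  0.402 -0.694] Fx 0.29720966942389077 Fa -0.907393152126961 T [ 0.028  0.569 -0.04 ]
```

Request:
{"api": "drive_tool", "payload": {
  "plan": [
    {"x":-0.14,"y":0,"z":-0.06,"wx":0,"wy":0,"wz":0,"claw":1},
    {"x":0,"y":0,"z":0,"wx":0,"wy":0,"wz":0,"claw":1}
  ]
}}

```text
time: 10.02
tool_pos: [0.5037, 0.2277, 0.3298]
ee_rot: [[0.003, 0.905, 0.426], [1.0, -0.004, -0.0], [0.002, 0.426, -0.905]]
force: [0.8, 0.6, -0.4]
grip_width: 0.191
finger_force: 58.9
```

```bash
python3 r.py
```

```text
(array([ 2.516,  0.653, 12.672]), np.float64(0.44005035716356045), np.float64(1.0765022081520219e-05)) F [ 0.782  0.591 -0.4  ] Fx 0.5372084215317731 Fa -0.695110373362869 T [-0.006  0.56   0.023]
```

```bash
cat > r.py <<'E'
from h import *
np.set_printoptions(precision=3,suppress=True)
W=[]
for i in range(4):
    s=observe();W.append(np.r_[s['force']@EX,s['force']@A,s['torque'][1],s['force'][1]]);cams.get_image('top')
print(s['time'],cupf(s)[0],'%.4f'%cupf(s)[1],'Fx Fa Ty Fy',np.mean(W,0),np.std(W,0))
E
python3 r.py
```

```text
10.175 [ 2.64   0.642 12.669] 0.4401 Fx Fa Ty Fy [ 0.042 -0.619  0.538 -0.009] [0.434 0.464 0.036 0.483]
```

Request:
{"api": "drive_tool", "payload": {
  "plan": [
    {"x":-0.09,"y":0,"z":-0.042,"wx":0,"wy":0,"wz":0,"claw":1}
  ]
}}

```text
time: 10.35
tool_pos: [0.5031, 0.2276, 0.3296]
ee_rot: [[0.004, 0.905, 0.426], [1.0, -0.004, 0.0], [0.002, 0.426, -0.905]]
force: [1.2, -0.0, -0.1]
grip_width: 0.194
finger_force: 58.8
```

```bash
python3 r.py
```

```text
10.5 [ 1.939  0.644 12.742] 0.4405 Fx Fa Ty Fy [ 1.033 -0.817  0.06  -0.121] [0.21  0.413 0.054 0.363]
```

Contact is felt at x ≈ 2 mm, at about 1 to 1.6 N. I'll go 3 mm deeper, then stroke up in steps, tracking the pressure.

Request:
{"api": "drive_tool", "payload": {
  "plan": [
    {"x":0.13,"y":-0.05,"z":-0.27,"wx":0,"wy":0,"wz":0,"claw":1},
    {"x":0,"y":0,"z":0,"wx":0,"wy":0,"wz":0,"claw":1}
  ]
}}

```text
time: 10.8
tool_pos: [0.5044, 0.2271, 0.3267]
ee_rot: [[0.004, 0.905, 0.426], [1.0, -0.004, 0.0], [0.002, 0.426, -0.905]]
force: [2.5, -0.2, -0.4]
grip_width: 0.196
finger_force: 58.7
```

```bash
python3 r.py
```

```text
10.95 [1.835 0.118 9.635] 0.4403 Fx Fa Ty Fy [ 1.427 -1.982 -0.218 -0.19 ] [0.467 0.493 0.034 0.186]
```

Request:
{"api": "drive_tool", "payload": {
  "plan": [
    {"x":-0.21,"y":0,"z":0.45,"wx":0,"wy":0,"wz":0,"claw":1},
    {"x":-0.21,"y":0,"z":0.45,"wx":0,"wy":0,"wz":0,"claw":1},
    {"x":-0.21,"y":0,"z":0.45,"wx":0,"wy":0,"wz":0,"claw":1}
  ]
}}

```text
time: 11.38
tool_pos: [0.4976, 0.2272, 0.3406]
ee_rot: [[0.004, 0.905, 0.426], [1.0, -0.004, -0.0], [0.002, 0.426, -0.905]]
force: [0.6, -0.3, -1.3]
grip_width: 0.193
finger_force: 58.8
```

```bash
python3 r.py
```

```text
11.525 [ 1.721  0.278 24.945] 0.4403 Fx Fa Ty Fy [ 0.294 -0.609  0.31   0.066] [0.225 0.575 0.137 0.275]
```

Request:
{"api": "drive_tool", "payload": {
  "plan": [
    {"x":-0.24,"y":0,"z":0.44,"wx":0,"wy":0,"wz":0,"claw":1},
    {"x":-0.24,"y":0,"z":0.44,"wx":0,"wy":0,"wz":0,"claw":1},
    {"x":-0.24,"y":0,"z":0.44,"wx":0,"wy":0,"wz":0,"claw":1},
    {"x":0,"y":0,"z":0,"wx":0,"wy":0,"wz":0,"claw":1}
  ]
}}

```text
time: 12.08
tool_pos: [0.4906, 0.2273, 0.354]
ee_rot: [[0.004, 0.904, 0.427], [1.0, -0.004, 0.0], [0.002, 0.427, -0.904]]
force: [0.2, -0.3, 0.4]
grip_width: 0.193
finger_force: 58.9
```

```bash
python3 r.py
```

```text
12.225 [ 0.953  0.242 39.642] 0.4403 Fx Fa Ty Fy [ 0.606  0.84   0.108 -0.036] [0.317 0.339 0.073 0.14 ]
```

Request:
{"api": "drive_tool", "payload": {
  "plan": [
    {"x":-0.23,"y":0,"z":0.44,"wx":0,"wy":0,"wz":0,"claw":1},
    {"x":-0.23,"y":0,"z":0.44,"wx":0,"wy":0,"wz":0,"claw":1},
    {"x":-0.23,"y":0,"z":0.44,"wx":0,"wy":0,"wz":0,"claw":1},
    {"x":0,"y":0,"z":0,"wx":0,"wy":0,"wz":0,"claw":1}
  ]
}}

```text
time: 12.78
tool_pos: [0.4836, 0.2273, 0.3672]
ee_rot: [[0.004, 0.904, 0.427], [1.0, -0.004, 0.0], [0.002, 0.427, -0.904]]
force: [1.3, 0.0, 0.0]
grip_width: 0.195
finger_force: 58.9
```

```bash
python3 r.py
```

```text
12.925 [ 0.372  0.187 54.541] 0.4404 Fx Fa Ty Fy [ 0.955 -0.448  0.051  0.022] [0.286 0.225 0.039 0.408]
```

The tracking shows the plate leaning at about 0.478 rad, so I'll stroke along (-0.46, 0, 0.888).

Request:
{"api": "drive_tool", "payload": {
  "plan": [
    {"x":-0.2,"y":0,"z":0.35,"wx":0,"wy":0,"wz":0,"claw":1},
    {"x":-0.2,"y":0,"z":0.35,"wx":0,"wy":0,"wz":0,"claw":1},
    {"x":0,"y":0,"z":0,"wx":0,"wy":0,"wz":0,"claw":1}
  ]
}}

```text
time: 13.35
tool_pos: [0.4797, 0.2273, 0.3741]
ee_rot: [[0.004, 0.904, 0.427], [1.0, -0.004, 0.0], [0.002, 0.427, -0.904]]
force: [1.1, -0.3, 1.6]
grip_width: 0.19
finger_force: 58.9
```

```bash
python3 r.py
```

```text
13.5 [-0.19   0.287 62.688] 0.4405 Fx Fa Ty Fy [ 1.728  0.711 -0.134 -0.062] [0.053 0.516 0.048 0.215]
```

Request:
{"api": "drive_tool", "payload": {
  "plan": [
    {"x":0.46,"y":0,"z":-0.888,"wx":0,"wy":0,"wz":0,"claw":1},
    {"x":0.46,"y":0,"z":-0.888,"wx":0,"wy":0,"wz":0,"claw":1},
    {"x":0.46,"y":0,"z":-0.888,"wx":0,"wy":0,"wz":0,"claw":1}
  ]
}}

```text
time: 13.92
tool_pos: [0.4941, 0.227, 0.3462]
ee_rot: [[0.004, 0.905, 0.426], [1.0, -0.004, 0.0], [0.002, 0.426, -0.905]]
force: [2.6, -0.2, 0.9]
grip_width: 0.197
finger_force: 59.1
```

```bash
python3 r.py
```

```text
14.075 [ 0.31  -0.112 31.645] 0.4390 Fx Fa Ty Fy [ 3.095 -2.762 -0.779  0.034] [0.487 1.487 0.225 0.431]
```

Request:
{"api": "drive_tool", "payload": {
  "plan": [
    {"x":0.072,"y":0,"z":0.034,"wx":0,"wy":0,"wz":0,"claw":1},
    {"x":0,"y":0,"z":0,"wx":0,"wy":0,"wz":0,"claw":1}
  ]
}}

```text
time: 14.38
tool_pos: [0.4941, 0.2271, 0.3473]
ee_rot: [[0.004, 0.905, 0.426], [1.0, -0.004, -0.0], [0.001, 0.426, -0.905]]
force: [1.6, -0.3, -1.2]
grip_width: 0.193
finger_force: 58.8
```

```bash
python3 r.py; python3 r.py
```

```text
14.525 [ 1.22   0.066 32.575] 0.4398 Fx Fa Ty Fy [ 0.871 -1.21   0.129 -0.147] [0.185 0.348 0.041 0.477]
14.725 [ 1.338  0.158 32.552] 0.4399 Fx Fa Ty Fy [ 0.556 -0.601  0.238  0.185] [0.47  0.121 0.028 0.497]
```

Request:
{"api": "drive_tool", "payload": {
  "plan": [
    {"x":0.26,"y":0,"z":-0.5,"wx":0,"wy":0,"wz":0,"claw":1},
    {"x":0.26,"y":0,"z":-0.5,"wx":0,"wy":0,"wz":0,"claw":1},
    {"x":0.26,"y":0,"z":-0.5,"wx":0,"wy":0,"wz":0,"claw":1},
    {"x":0.26,"y":0,"z":-0.5,"wx":0,"wy":0,"wz":0,"claw":1},
    {"x":0,"y":0,"z":0,"wx":0,"wy":0,"wz":0,"claw":1}
  ]
}}

```text
time: 15.4
tool_pos: [0.5049, 0.227, 0.3268]
ee_rot: [[0.004, 0.905, 0.425], [1.0, -0.004, 0.0], [0.002, 0.425, -0.905]]
force: [1.0, -0.2, -0.5]
grip_width: 0.198
finger_force: 58.8
```

```bash
python3 r.py; python3 r.py
```

```text
15.55 [ 2.273  0.172 10.029] 0.4399 Fx Fa Ty Fy [ 0.641 -0.886  0.287 -0.299] [0.274 0.247 0.082 0.223]
15.75 [ 2.315  0.168 10.097] 0.4401 Fx Fa Ty Fy [-0.082 -1.032  0.414 -0.526] [0.608 0.256 0.03  0.844]
```

Request:
{"api": "drive_tool", "payload": {
  "plan": [
    {"x":-0.05,"y":0,"z":-0.023,"wx":0,"wy":0,"wz":0,"claw":1},
    {"x":0,"y":0,"z":0,"wx":0,"wy":0,"wz":0,"claw":1},
    {"x":0,"y":0,"z":0,"wx":0,"wy":0,"wz":0,"claw":1}
  ]
}}

```text
time: 16.18
tool_pos: [0.5043, 0.2272, 0.3273]
ee_rot: [[0.004, 0.905, 0.426], [1.0, -0.004, 0.0], [0.002, 0.426, -0.905]]
force: [1.0, -0.3, 1.2]
grip_width: 0.195
finger_force: 58.9
```

```bash
python3 r.py; python3 r.py
```

```text
16.325 [ 2.066  0.163 10.078] 0.4404 Fx Fa Ty Fy [ 1.322 -0.206 -0.003 -0.536] [0.305 0.506 0.019 0.463]
16.525 [ 2.018  0.18  10.058] 0.4403 Fx Fa Ty Fy [ 1.941 -0.571 -0.025  0.157] [0.229 0.527 0.021 0.433]
```

Second bottom is met with about 1.5 N. Now the second stroke up.

Request:
{"api": "drive_tool", "payload": {
  "plan": [
    {"x":-0.24,"y":0,"z":0.466,"wx":0,"wy":0,"wz":0,"claw":1},
    {"x":-0.24,"y":0,"z":0.466,"wx":0,"wy":0,"wz":0,"claw":1},
    {"x":-0.24,"y":0,"z":0.466,"wx":0,"wy":0,"wz":0,"claw":1},
    {"x":-0.24,"y":0,"z":0.466,"wx":0,"wy":0,"wz":0,"claw":1},
    {"x":-0.24,"y":0,"z":0.466,"wx":0,"wy":0,"wz":0,"claw":1}
  ]
}}

```text
time: 17.2
tool_pos: [0.492, 0.2271, 0.3508]
ee_rot: [[0.004, 0.905, 0.426], [1.0, -0.004, -0.0], [0.002, 0.426, -0.905]]
force: [1.8, 0.7, -0.9]
grip_width: 0.195
finger_force: 58.8
```

Request:
{"api": "drive_tool", "payload": {
  "plan": [
    {"x":-0.24,"y":0,"z":0.466,"wx":0,"wy":0,"wz":0,"claw":1},
    {"x":-0.24,"y":0,"z":0.466,"wx":0,"wy":0,"wz":0,"claw":1},
    {"x":-0.24,"y":0,"z":0.466,"wx":0,"wy":0,"wz":0,"claw":1},
    {"x":-0.24,"y":0,"z":0.466,"wx":0,"wy":0,"wz":0,"claw":1},
    {"x":-0.24,"y":0,"z":0.466,"wx":0,"wy":0,"wz":0,"claw":1}
  ]
}}

```text
time: 17.82
tool_pos: [0.4801, 0.2272, 0.374]
ee_rot: [[0.004, 0.905, 0.426], [1.0, -0.004, 0.0], [0.002, 0.426, -0.905]]
force: [2.4, 0.4, -1.2]
grip_width: 0.197
finger_force: 58.8
```

```bash
python3 r.py; python3 r.py
```

```text
17.975 [ 0.168  0.252 62.719] 0.4406 Fx Fa Ty Fy [ 1.121 -0.526  0.192  0.231] [0.407 0.919 0.089 0.138]
18.175 [ 0.058  0.243 62.355] 0.4402 Fx Fa Ty Fy [ 1.284  0.402  0.052 -0.047] [0.393 0.644 0.069 0.596]
```

Request:
{"api": "drive_tool", "payload": {
  "plan": [
    {"x":-0.02,"y":0,"z":-0.01,"wx":0,"wy":0,"wz":0,"claw":1},
    {"x":0,"y":0,"z":0,"wx":0,"wy":0,"wz":0,"claw":1}
  ]
}}

```text
time: 18.48
tool_pos: [0.4801, 0.2271, 0.3737]
ee_rot: [[0.004, 0.905, 0.426], [1.0, -0.004, 0.0], [0.002, 0.426, -0.905]]
force: [1.3, -0.5, 1.7]
grip_width: 0.195
finger_force: 59.0
```

```bash
python3 r.py
```

```text
18.625 [-0.139  0.14  62.386] 0.4402 Fx Fa Ty Fy [ 1.657 -0.014 -0.169 -0.058] [0.522 0.605 0.033 0.297]
```

Request:
{"api": "drive_tool", "payload": {
  "plan": [
    {"x":0.28,"y":0,"z":-0.446,"wx":0,"wy":0,"wz":0,"claw":1},
    {"x":0.26,"y":0,"z":-0.456,"wx":0,"wy":0,"wz":0,"claw":1},
    {"x":0.24,"y":0,"z":-0.466,"wx":0,"wy":0,"wz":0,"claw":1},
    {"x":0.24,"y":0,"z":-0.466,"wx":0,"wy":0,"wz":0,"claw":1},
    {"x":0.24,"y":0,"z":-0.466,"wx":0,"wy":0,"wz":0,"claw":1}
  ]
}}

```text
time: 19.3
tool_pos: [0.4928, 0.2271, 0.3502]
ee_rot: [[0.004, 0.905, 0.426], [1.0, -0.004, -0.0], [0.002, 0.426, -0.905]]
force: [1.2, 0.9, 0.4]
grip_width: 0.194
finger_force: 58.9
```

```bash
python3 r.py
```

```text
19.45 [ 1.053  0.054 35.832] 0.4394 Fx Fa Ty Fy [ 1.247 -1.3    0.056  0.236] [0.44  0.684 0.109 0.63 ]
```

Request:
{"api": "drive_tool", "payload": {
  "plan": [
    {"x":0.24,"y":0,"z":-0.466,"wx":0,"wy":0,"wz":0,"claw":1},
    {"x":0.24,"y":0,"z":-0.466,"wx":0,"wy":0,"wz":0,"claw":1},
    {"x":0.24,"y":0,"z":-0.466,"wx":0,"wy":0,"wz":0,"claw":1},
    {"x":0.24,"y":0,"z":-0.466,"wx":0,"wy":0,"wz":0,"claw":1},
    {"x":0.24,"y":0,"z":-0.466,"wx":0,"wy":0,"wz":0,"claw":1}
  ]
}}

```text
time: 20.12
tool_pos: [0.5049, 0.2271, 0.327]
ee_rot: [[0.004, 0.905, 0.426], [1.0, -0.004, 0.0], [0.002, 0.426, -0.905]]
force: [1.1, -0.2, 0.2]
grip_width: 0.194
finger_force: 59.0
```

```bash
python3 r.py;python3 r.py
```

```text
20.275 [2.11  0.089 9.691] 0.4397 Fx Fa Ty Fy [ 0.993 -1.026  0.128  0.067] [0.607 0.532 0.112 0.265]
20.475 [ 2.264  0.168 10.121] 0.4401 Fx Fa Ty Fy [ 0.184 -0.974  0.299  0.223] [0.903 0.418 0.028 0.314]
```

Press a little, then the third stroke up.

Request:
{"api": "drive_tool", "payload": {
  "plan": [
    {"x":-0.035,"y":0,"z":-0.016,"wx":0,"wy":0,"wz":0,"claw":1},
    {"x":0,"y":0,"z":0,"wx":0,"wy":0,"wz":0,"claw":1},
    {"x":0,"y":0,"z":0,"wx":0,"wy":0,"wz":0,"claw":1}
  ]
}}

```text
time: 20.9
tool_pos: [0.5043, 0.2271, 0.3273]
ee_rot: [[0.004, 0.905, 0.426], [1.0, -0.004, 0.0], [0.002, 0.426, -0.905]]
force: [1.0, -0.3, 0.1]
grip_width: 0.196
finger_force: 58.8
```

```bash
python3 r.py
```

```text
21.05 [ 2.053  0.196 10.087] 0.4403 Fx Fa Ty Fy [ 1.326 -0.653  0.036 -0.289] [0.371 0.217 0.019 0.123]
```

Request:
{"api": "drive_tool", "payload": {
  "plan": [
    {"x":-0.24,"y":0,"z":0.466,"wx":0,"wy":0,"wz":0,"claw":1},
    {"x":-0.24,"y":0,"z":0.466,"wx":0,"wy":0,"wz":0,"claw":1},
    {"x":-0.24,"y":0,"z":0.466,"wx":0,"wy":0,"wz":0,"claw":1},
    {"x":-0.24,"y":0,"z":0.466,"wx":0,"wy":0,"wz":0,"claw":1},
    {"x":-0.24,"y":0,"z":0.466,"wx":0,"wy":0,"wz":0,"claw":1}
  ]
}}

```text
time: 21.72
tool_pos: [0.4921, 0.2272, 0.3508]
ee_rot: [[0.004, 0.905, 0.426], [1.0, -0.004, -0.0], [0.002, 0.426, -0.905]]
force: [2.1, -0.9, -1.1]
grip_width: 0.192
finger_force: 58.8
```

Request:
{"api": "drive_tool", "payload": {
  "plan": [
    {"x":-0.24,"y":0,"z":0.466,"wx":0,"wy":0,"wz":0,"claw":1},
    {"x":-0.24,"y":0,"z":0.466,"wx":0,"wy":0,"wz":0,"claw":1},
    {"x":-0.24,"y":0,"z":0.466,"wx":0,"wy":0,"wz":0,"claw":1},
    {"x":-0.24,"y":0,"z":0.466,"wx":0,"wy":0,"wz":0,"claw":1},
    {"x":-0.24,"y":0,"z":0.466,"wx":0,"wy":0,"wz":0,"claw":1}
  ]
}}

```text
time: 22.35
tool_pos: [0.4801, 0.2272, 0.3741]
ee_rot: [[0.004, 0.905, 0.426], [1.0, -0.004, 0.0], [0.002, 0.426, -0.905]]
force: [0.7, -0.8, -0.2]
grip_width: 0.195
finger_force: 58.8
```

```bash
python3 r.py; python3 r.py
```

```text
22.5 [ 0.223  0.245 62.723] 0.4405 Fx Fa Ty Fy [ 0.524 -0.697  0.227  0.131] [0.051 0.506 0.135 0.578]
22.7 [ 0.146  0.195 62.355] 0.4402 Fx Fa Ty Fy [ 0.647  0.279  0.101 -0.171] [0.442 0.276 0.035 0.561]
```

Request:
{"api": "drive_tool", "payload": {
  "plan": [
    {"x":-0.025,"y":0,"z":-0.012,"wx":0,"wy":0,"wz":0,"claw":1},
    {"x":0,"y":0,"z":0,"wx":0,"wy":0,"wz":0,"claw":1},
    {"x":0,"y":0,"z":0,"wx":0,"wy":0,"wz":0,"claw":1}
  ]
}}

```text
time: 23.12
tool_pos: [0.4801, 0.2271, 0.3737]
ee_rot: [[0.004, 0.905, 0.426], [1.0, -0.004, 0.0], [0.002, 0.426, -0.905]]
force: [2.5, -0.1, 1.1]
grip_width: 0.193
finger_force: 58.9
```

```bash
python3 r.py
```

```text
23.275 [-0.134  0.129 62.407] 0.4402 Fx Fa Ty Fy [ 1.995 -0.164 -0.146  0.072] [0.457 0.305 0.014 0.284]
```

Request:
{"api": "drive_tool", "payload": {
  "plan": [
    {"x":0.27,"y":0,"z":0.13,"wx":0,"wy":0,"wz":0,"claw":1},
    {"x":0.1,"y":0,"z":0.6,"wx":0,"wy":0,"wz":0,"claw":1},
    {"x":-1.0,"y":0,"z":2.2,"wx":0,"wy":0,"wz":0,"claw":1},
    {"x":-2.0,"y":0,"z":4.2,"wx":0,"wy":0,"wz":0,"claw":1},
    {"x":-2.0,"y":0,"z":4.2,"wx":0,"wy":0,"wz":0,"claw":1}
  ]
}}

```text
time: 23.95
tool_pos: [0.4329, 0.2272, 0.4881]
ee_rot: [[0.003, 0.905, 0.425], [1.0, -0.004, 0.0], [0.002, 0.425, -0.905]]
force: [0.9, -0.3, 0.3]
grip_width: 0.194
finger_force: 58.9
```

Request:
{"api": "drive_tool", "payload": {
  "plan": [
    {"x":2.0,"y":-4.65,"z":0,"wx":0,"wy":0.044,"wz":0,"claw":1},
    {"x":2.0,"y":-4.65,"z":0,"wx":0,"wy":0.044,"wz":0,"claw":1},
    {"x":2.0,"y":-4.65,"z":0,"wx":0,"wy":0.044,"wz":0,"claw":1},
    {"x":2.0,"y":-4.65,"z":0,"wx":0,"wy":0.044,"wz":0,"claw":1},
    {"x":2.0,"y":-4.65,"z":0,"wx":0,"wy":0.044,"wz":0,"claw":1}
  ]
}}

```text
time: 24.58
tool_pos: [0.5341, -0.0068, 0.4873]
ee_rot: [[0.003, 0.976, 0.217], [1.0, -0.004, 0.0], [0.001, 0.217, -0.976]]
force: [1.3, 1.6, 0.2]
grip_width: 0.195
finger_force: 59.0
```

Request:
{"api": "drive_tool", "payload": {
  "plan": [
    {"x":2.0,"y":-4.65,"z":0,"wx":0,"wy":0.044,"wz":0,"claw":1},
    {"x":2.0,"y":-4.65,"z":0,"wx":0,"wy":0.044,"wz":0,"claw":1},
    {"x":2.0,"y":-4.65,"z":0,"wx":0,"wy":0.044,"wz":0,"claw":1},
    {"x":2.0,"y":-4.65,"z":0,"wx":0,"wy":0.044,"wz":0,"claw":1},
    {"x":2.0,"y":-4.65,"z":0,"wx":0,"wy":0.044,"wz":0,"claw":1}
  ]
}}

```text
time: 25.2
tool_pos: [0.6342, -0.2394, 0.4871]
ee_rot: [[0.004, 1.0, -0.001], [1.0, -0.004, 0.0], [0.0, -0.001, -1.0]]
force: [0.5, 0.2, 0.5]
grip_width: 0.195
finger_force: 59.0
```

Request:
{"api": "drive_tool", "payload": {
  "plan": [
    {"x":0,"y":0,"z":0,"wx":0,"wy":0,"wz":0,"claw":1},
    {"x":0,"y":0,"z":0,"wx":0,"wy":0,"wz":0,"claw":1},
    {"x":0,"y":0,"z":0,"wx":0,"wy":0,"wz":0,"claw":1}
  ]
}}

```text
time: 25.58
tool_pos: [0.6337, -0.2365, 0.4877]
ee_rot: [[0.002, 1.0, 0.001], [1.0, -0.002, 0.0], [0.0, 0.001, -1.0]]
force: [0.8, 1.0, -0.1]
grip_width: 0.197
finger_force: 59.0
```

```bash
python3 - <<'E'
from h import *
s=observe();print(s['tool_pos'],tip(s),s['ee_rot'].round(4))
t=[]
for n,(u,v) in (('scene',(245,275)),('scene',(335,165))):
    I=cams.get_image(n);im=I['color'];u0,v0=u-35,v-50
    c=cv2.resize(im[v0:v0+100,u0:u0+70],(400,571),interpolation=2)
    Q=[tip(s),tip(s)-s['ee_rot']@[0,0,.08]]+[np.array([.632,-.239,.075])+.028*np.array([np.cos(k),np.sin(k),0]) for k in np.arange(0,6.28,.8)]+[F+.09*A+.042*(np.cos(k)*EX+np.sin(k)*np.array([0,1,0])) for k in np.arange(0,6.28,.4)]
    for q in Q: cv2.circle(c,tuple(int(k) for k in (proj(I,q)-[u0,v0])*5.71),2,(0,0,255),-1)
    t.append(c)
cv2.imwrite('pics/p1.png',np.hstack(t))
E
```

```text
[ 0.63365817 -0.23649916  0.48767923] [ 0.63397148 -0.23641496  0.18327941] [[ 2.2e-03  1.0e+00  1.0e-03]
 [ 1.0e+00 -2.2e-03  3.0e-04]
 [ 3.0e-04  1.0e-03 -1.0e+00]]
```

View pics/p1.png

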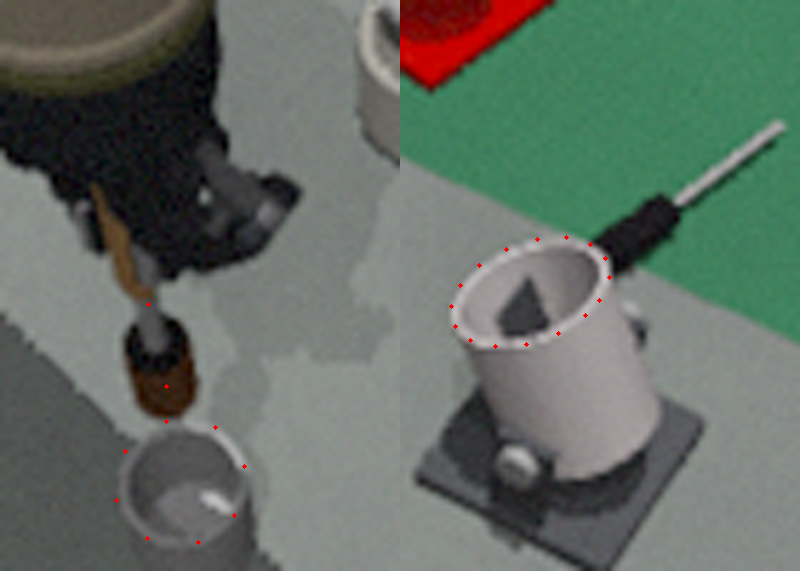

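The cup is unmoved, since its rim still matches the first outline. The brush hangs straight above the pot, so I'll lower it in.

Request:
{"api": "drive_tool", "payload": {
  "plan": [
    {"x":-0.1,"y":-0.3,"z":-3.5,"wx":0,"wy":0,"wz":0,"claw":1},
    {"x":0,"y":0,"z":-3.5,"wx":0,"wy":0,"wz":0,"claw":1},
    {"x":0,"y":0,"z":-3,"wx":0,"wy":0,"wz":0,"claw":1},
    {"x":0,"y":0,"z":-3,"wx":0,"wy":0,"wz":0,"claw":1},
    {"x":0,"y":0,"z":0,"wx":0,"wy":0,"wz":0,"claw":1}
  ]
}}

```text
time: 26.3
tool_pos: [0.632, -0.2403, 0.3551]
ee_rot: [[0.003, 1.0, -0.004], [1.0, -0.003, 0.001], [0.001, -0.004, -1.0]]
force: [-0.3, -0.6, -0.4]
grip_width: 0.194
finger_force: 59.0
```

Request:
{"api": "drive_tool", "payload": {
  "plan": [
    {"x":0,"y":0,"z":-2.2,"wx":0,"wy":0,"wz":0,"claw":1},
    {"x":0,"y":0,"z":-1.6,"wx":0,"wy":0,"wz":0,"claw":1},
    {"x":0,"y":0,"z":-0.6,"wx":0,"wy":0,"wz":0,"claw":1},
    {"x":0,"y":0,"z":-0.2,"wx":0,"wy":0,"wz":0,"claw":1},
    {"x":0,"y":0,"z":0,"wx":0,"wy":0,"wz":0,"claw":1}
  ]
}}

```text
time: 26.92
tool_pos: [0.6329, -0.2409, 0.3116]
ee_rot: [[0.004, 1.0, 0.001], [1.0, -0.004, -0.0], [-0.0, 0.001, -1.0]]
force: [-0.1, 0.6, -0.8]
grip_width: 0.197
finger_force: 59.0
```

Request:
{"api": "drive_tool", "payload": {
  "plan": [
    {"x":0,"y":0,"z":-0.17,"wx":0,"wy":0,"wz":0,"claw":1},
    {"x":0,"y":0,"z":0,"wx":0,"wy":0,"wz":0,"claw":1},
    {"x":0,"y":0,"z":0,"wx":0,"wy":0,"wz":0,"claw":2.4},
    {"x":0,"y":0,"z":0,"wx":0,"wy":0,"wz":0,"claw":3.2},
    {"x":0,"y":0,"z":0,"wx":0,"wy":0,"wz":0,"claw":5}
  ]
}}

```text
time: 27.55
tool_pos: [0.6328, -0.2409, 0.3093]
ee_rot: [[0.004, 1.0, 0.0], [1.0, -0.004, -0.0], [-0.0, 0.0, -1.0]]
force: [-0.5, 0.6, -0.7]
grip_width: 0.571
finger_force: 0.0
```

Request:
{"api": "drive_tool", "payload": {
  "plan": [
    {"x":0,"y":0,"z":0,"wx":0,"wy":0,"wz":0,"claw":8.5},
    {"x":0,"y":0,"z":0,"wx":0,"wy":0,"wz":0,"claw":8.5},
    {"x":0,"y":0,"z":0,"wx":0,"wy":0,"wz":0,"claw":8.5},
    {"x":0,"y":0,"z":0,"wx":0,"wy":0,"wz":0,"claw":8.5},
    {"x":0,"y":0,"z":1,"wx":0,"wy":0,"wz":0,"claw":8.5}
  ]
}}

```text
time: 28.18
tool_pos: [0.6325, -0.2408, 0.3188]
ee_rot: [[0.004, 1.0, -0.001], [1.0, -0.004, 0.001], [0.001, -0.001, -1.0]]
force: [-0.3, -0.2, 0.3]
grip_width: 0.994
finger_force: 0.0
```

Request:
{"api": "drive_tool", "payload": {
  "plan": [
    {"x":0,"y":0,"z":2.5,"wx":0,"wy":0,"wz":0,"claw":8.5},
    {"x":0,"y":0,"z":3.5,"wx":0,"wy":0,"wz":0,"claw":8.5},
    {"x":0,"y":0,"z":4,"wx":0,"wy":0,"wz":0,"claw":8.5},
    {"x":0,"y":0,"z":4,"wx":0,"wy":0,"wz":0,"claw":8.5},
    {"x":0,"y":0,"z":3,"wx":0,"wy":0,"wz":0,"claw":8.5}
  ]
}}

```text
time: 28.8
tool_pos: [0.6325, -0.2407, 0.4923]
ee_rot: [[0.004, 1.0, 0.002], [1.0, -0.004, -0.001], [-0.001, 0.002, -1.0]]
force: [0.9, -0.5, 0.1]
grip_width: 0.998
finger_force: 0.0
```

Request:
{"api": "drive_tool", "payload": {
  "plan": [
    {"x":-4,"y":0,"z":0,"wx":0,"wy":0,"wz":0,"claw":8.5},
    {"x":-4,"y":0,"z":0,"wx":0,"wy":0,"wz":0,"claw":8.5},
    {"x":-4,"y":0,"z":0,"wx":0,"wy":0,"wz":0,"claw":8.5},
    {"x":0,"y":0,"z":0,"wx":0,"wy":0,"wz":0,"claw":8.5},
    {"x":0,"y":0,"z":0,"wx":0,"wy":0,"wz":0,"claw":8.5}
  ]
}}

```text
time: 29.42
tool_pos: [0.513, -0.2406, 0.4901]
ee_rot: [[0.004, 1.0, 0.001], [1.0, -0.004, -0.0], [-0.0, 0.001, -1.0]]
force: [0.4, -0.0, 0.1]
grip_width: 0.995
finger_force: 0.0
```

```bash
python3 - <<'E'
from h import *
I=cams.get_image('scene');cv2.imwrite('pics/end.png',cv2.resize(I['color'][110:360,130:480],(800,571),interpolation=2))
E
```

```text
(no output)
```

View pics/end.png

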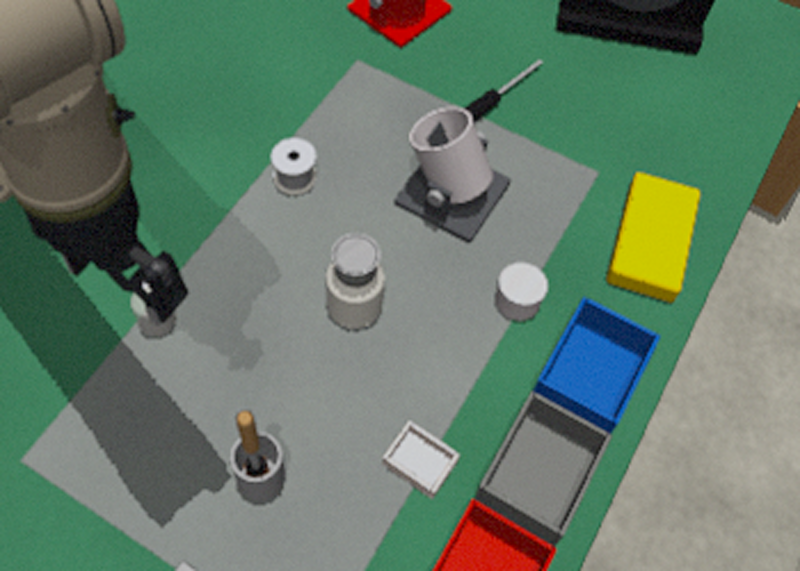

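The brush stands upright in its pot at (250,450), the gripper is clear of it, and the other things in view are where they were.

```bash
python3 -c "
from bench import order
print(order.hand_in())"
```

```text
the job is handed in; nothing more can be done
None
```

I've handed in the job: the brush was wetted at the dispenser, the cup got three full strokes along its drip plate without turning, and the brush is standing back in its pot; the hand-in gave no verdict.

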